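# Lay the die case down and unpin its lid

## Task

The grey die case stands on its end on the bench, next to the plywood board. Push it over, high on its lid side under the copper tube, so that its foot meets the board's edge and it tips onto the board and lies flat with the lid facing up; the spring clip must still be in the lid's pin then. Then pull the clip sideways out of the pin, put it in the open steel tray and leave the case lying there; do not disturb the oil bottle, the wrench or the brass elbow.

Things in the scene. Friction and masses are not known exactly. Their poses are not given: they have to be found in the camera images.
- station: Fixed plywood board, 190 (x) x 200 (y) mm, 10 mm thick. Origin: at bench level, in the middle of the edge nearest the case, which is the stop; +x points from that edge across the board, about to the robot's right (world -y); y along the edge, +y away from the robot; z up. A blue pipe vice, 385 mm high (foot 90 x 80), stands at x -70, y +280 and holds the copper tube.
- tube_end (a point): Free end of the fixed copper tube, 28 mm thick, that runs from here along the station's +y to the vice, above the standing case. Its axis is 270 mm above the bench and 70 mm before the board's edge; this end is at station y -75. A tool pushing the case must pass under it, leaning back (away from the board) by 35 to 50 degrees.
- case_centre (a point): Centre of the loose grey steel case, 90 (x) x 110 (y) x 150 (z) mm, 0.5 to 1 kg. It stands z up; its -x face is the lid, away from the board (yaw within 0.1 rad of the station's); its +x face is 5 to 30 mm before the board. Tipped, it lies on its +x face, lid 100 mm above the bench, foot 10 to 40 mm over the edge. Past balance (about 35 degrees) it falls over by itself, without harm.
- case_pin (a point): Centre of the cross hole in the steel pin on the lid. The pin, 16 mm thick, stands 20 mm out of the lid; the hole (7.5 mm, along the case's y) lies 7 mm out from the lid, 30 mm to the +y side of the case's middle and 60 mm up from its foot.
- clip_leg (a point): Point of the straight leg of the loose R-shaped spring clip (5 mm steel wire, 80 mm long, 30 g) that lies in the pin's hole at the start. The clip's y axis runs along the leg to its ring; the leg ends 20 mm from here towards -y. The outer leg passes beside the pin, 12.5 mm towards the case's foot. It fits loosely, may droop a few mm, and comes free after 35 mm along +y, with about 1 N.
- clip_ring (a point): Centre of the clip's ring, 25 mm outside, 49 mm along the clip's +y from clip_leg and 6 mm towards the case's foot. It lies about parallel to the lid, its centre 24 mm outside the case's +y side, so it can be pinched across its diameter from above once the case lies down.
- tray_in (a point): Centre of the inner floor of the fixed open steel tray, 110 (x) x 130 (y) mm outside, walls 4 mm thick and 26 mm high, floor 4 mm above the bench. It stands past the board's far edge, at either of two places.
- oil: Bystander: black oil bottle, 52 mm in diameter, 130 mm high, past the board's far edge, beside the tray. Origin: centre of its underside.
- wrench: Bystander: wrench 240 mm long lying on the bench. Origin: under its middle.
- elbow: Bystander: brass pipe elbow about 60 mm, on the bench near the vice. Origin: under its upright leg.
Mind the look-alikes: they are no part of the job. What is meant by the part that bears case_centre is not red, and is the smaller of those in its own colour.

How it is judged:
On the way, in this order (a step that is already met when the one before it is completed fails the run):
1. the case lies lid up on the board with the clip still in the pin (angle between case_centre's own x axis and vertical above 3 rad and z of case_centre in the frame of station below 0.062 m and x of case_centre in the frame of station above 0.012 m and distance between clip_leg and case_pin below 0.015 m), for 0.3 s.
2. the clip is clear of the pin (distance between clip_leg and case_pin above 0.04 m), for 0.1 s.
At the end, for the whole second after the job is handed in: The case lies flat on the board, lid up (within about 8 degrees; its centre 48 to 62 mm above the bench, 12 to 110 mm past the board's near edge and within 60 mm of the board's middle line), and the clip, both its ring and its leg, lies within the tray's outline below 35 mm (angle between case_centre's own x axis and vertical above 3 rad and z of case_centre in the frame of station between 0.048 and 0.062 m and x of case_centre in the frame of station between 0.012 and 0.11 m and y of case_centre in the frame of station between -0.06 and 0.06 m and x of clip_ring in the frame of tray_in between -0.055 and 0.055 m and y of clip_ring in the frame of tray_in between -0.065 and 0.065 m and x of clip_leg in the frame of tray_in between -0.055 and 0.055 m and y of clip_leg in the frame of tray_in between -0.065 and 0.065 m and height (world z) of each of clip_ring, clip_leg below 0.035 m); the robot touches nothing.
It fails at once if the oil bottle is moved more than 30 mm or tipped (distance of oil from where it was at the start of the episode above 0.03 m or angle between oil's own z axis and vertical above 0.5 rad).
It fails at once if the wrench is moved more than 30 mm (distance of wrench from where it was at the start of the episode above 0.03 m).
It fails at once if the brass elbow is moved more than 30 mm (distance of elbow from where it was at the start of the episode above 0.03 m).
It also fails if it takes over 69 s, if anything falls off the work surface, if the arm or the gripper's body presses on something with over 40 N, if the wrist force passes 120 N, or if a joint passes its speed limit or range.

## Robot

A 7-joint arm with a two-finger parallel gripper is mounted at the origin on the work surface. World frame = base frame: x ahead of the robot, y to its left, z up, the work surface at z = 0. Lengths are in m, angles in rad, forces in N, time in s.
With the tool pointing down it reaches from about 0.4 to 0.85 m from the base axis. Payload 10.4 kg.
Tool frame: the origin (TCP) lies on the mounting face of the last link; the fingertips stand 173 mm ahead of it and the grasp point (between the pads) lies 155 mm ahead of it (manip.tip_extent is the distance from the TCP to the fingertips, in m); z points along the fingers, y is the line along which they close (so a half turn about z gives the same grasp; the last joint's range is limited). The gripper opens to 85 mm and grips with 20 to 120 N. Pads are 22 mm wide; open, the fingers measure 114 mm over their backs; the gripper's body (76 mm by 85 mm) begins 54 mm behind the grasp point. The pads swing forward as they close: fully open they stand 13 mm farther back than shut.
Start: joints at [-1.227, 0.332, -0.065, 1.46, 0.022, 1.35, -0.088], TCP at [0.224, 0.583, 0.405] pointing down, gripper open.
Joint ranges: [-2.6, 2.6], [-0.5, 2.12], [-1.47, 1.34], [0.16, 2.42], [-1.27, 4.41], [0.06, 2.06], [-2.6, 2.6]. Speed limits (rad/s): [2.22, 2.22, 2.79, 2.79, 3.14, 3.14, 3.14].

## Interface

Orientations are given as a unit quaternion [x, y, z, w].
In Python, from workcell import manip gives the robot as it stands.
- The arm moves only by the tool move_arm, never from a script. Its argument "plan" is one flat list of numbers, 7 for each row, row after row: the turn, a rotation vector about the tool's x, y, z in rad, then the shift along the tool's x, y, z in m, then the finger opening in m, from 0 to 0.0854. In form: [ax, ay, az, dx, dy, dz, gripper, ax, ay, az, dx, dy, dz, gripper, ...]. A call has 1 to 12 rows; each row is the pose to reach, as a shift and turn from the pose commanded when the call began, along the tool's axes at that moment; what a row does not reach only later rows make up. A row lasts 1/8 s, in which the tool goes at most 62.5 mm and 10.7 degrees, less where a joint would pass 70% of its speed; a pose out of reach is approached as far as the arm can. A call with a gripper value outside its range is refused whole. The fingers move at their own pace and stop on an object; "squeeze" is the grip in N (left out, the last holds). Time passes only in rows, so rows that repeat a pose let the fingers close. It gives the time, the measured TCP pose, the force, the opening and the grip force at its end, in the units of the state.
- manip.get_obs(): the state, without advancing time (a new reading comes with each control period).
- manip.camera(name): name is "side" or "top" or "wrist"; returns a dict with "color" (420x560x3 uint8, red, green, blue), "fx", "fy", "cx", "cy" (pixels), "cam_to_world" (4x4, takes a point from camera to world coordinates); the wrist camera has in their place "mount" (4x4, takes a point from camera to tool coordinates, whose origin is the TCP and whose axes are the flange's). Camera axes: x right, y down, z forward; pixel columns grow to the right and rows downward; lengths in m; the calibration is good to about 2 mm. A picture is of the moment at which its call begins: read the wrist's pose just before it. There is no depth.
- manip.hand_in(): hands the job in; it is judged then, once.
Trained networks look in a picture, given as the dict that the camera call returned (one of the last four; its "shot" number tells which), for a name from the list of things; names that differ only in an ending like _2 or _b are one class to them, and where a whole thing is asked for, a point or a joint stands for the part that bears it (a point fixed in the world has none). Each returns a list of dicts, best first, with "conf" (0 to 1); they miss things now and then, are a little off and sometimes report something else, mostly with a low value. They report only what shows in the picture. A call takes as long as a camera call. They do not tell look-alikes from the thing itself.
- manip.look_for(picture, label): "position" ([x, y, z] in m, in the coordinates of the camera as it stood for that picture, good to about 4 mm: the middle of the surface that is visible of it).
- manip.silhouettes(picture, label): "pixels" (420x560 bool, what is visible of it).
- manip.tip_of(picture, label): "position" ([x, y, z] in m, in the coordinates of the camera as it stood for that picture, good to about 4 mm: a listed point, or the origin of a listed thing).
The state is a dict: "clock": time; "joint_pos": joint angles; "joint_velocities": joint speeds; "tau": joint torques, N m; "position": TCP position; "ee_rot": TCP orientation; "ft_force": force on the tool from outside, world axes, zero at the start; "torque": the same for the moment, N m; "grip_width": opening from 0.0 (shut) to 1.0 (fully open); "grasp_force": force on a finger pad.
Only numpy, scipy, OpenCV 4.12 (cv2) and the standard library are available. Lean on these libraries where they do the work, as an engineer would, in place of code of your own. Each camera call takes 0.05 s, during which the arm holds its last target. There are 200 camera calls.

## Working session

There is one attempt and no reset: what is moved stays moved. The work goes in short steps, Python scripts to look and compute and a tool call to move; the robot and the scene stay as the last step left them, time stands still between calls to the robot, and variables do not carry over. Pictures are saved under pics/ and viewed, at most 10 in all, crops included, and the job is handed in when it is done.

Besides the shell and the picture viewer there is one more tool, called as name(argument=value, ...), one argument or row to a line, values as JSON. move_arm: Moves the arm, as the interface text tells. Its arguments: {"type":"object","properties":{"plan":{"type":"array","items":{"type":"number"}},"squeeze":{"type":"number"}},"required":["plan"]}

```bash
mkdir -p pics; ls; cat > h.py <<'E'
import numpy as np, cv2
from scipy.spatial.transform import Rotation as R
from workcell import manip
def cam(name):
    o=manip.get_obs(); p=manip.camera(name)
    if name=="wrist":
        T=np.eye(4);T[:3,:3]=R.from_quat(o["ee_rot"]).as_matrix();T[:3,3]=o["position"]
        p["T"]=T@np.array(p["mount"])
    else: p["T"]=np.array(p["cam_to_world"])
    return p
def w(p,x): return (p["T"]@np.r_[x,1])[:3]
def px(p,x):
    c=np.linalg.inv(p["T"])@np.r_[x,1]; return np.array([p["fx"]*c[0]/c[2]+p["cx"],p["fy"]*c[1]/c[2]+p["cy"]])
def save(p,n): cv2.imwrite(f"pics/{n}.png",p["color"][:,:,::-1])
E
python3 - <<'E'
from h import *
o=manip.get_obs();print({k:np.round(v,3) for k,v in o.items()}, manip.tip_extent)
P={n:cam(n) for n in("side","top","wrist")}
for n,p in P.items(): print(n,p["fx"],np.round(p["T"],3).tolist())
for n in P:
    p=P[n]; save(p,n+"0")
    for l in ["station","tube_end","case_centre","case_pin","clip_leg","clip_ring","tray_in","oil","wrench","elbow"]:
        for d in manip.tip_of(p,l)[:3]:
            x=w(p,d["position"]);print(n,l,round(d["conf"],2),np.round(x,3),np.round(px(p,x)))
im=np.hstack([P[n]["color"] for n in("side","top")]);
E
```

```text
pics
{'clock': np.float64(0.0), 'joint_pos': array([-1.227,  0.333, -0.065,  1.461,  0.022,  1.35 , -0.089]), 'joint_velocities': array([ 0.001, -0.001,  0.   , -0.   ,  0.001,  0.002,  0.   ]), 'tau': array([-0.0000e+00, -6.2545e+01,  4.9000e-02, -3.9162e+01,  1.6000e-02,
        1.0000e-02, -0.0000e+00]), 'position': array([0.224, 0.583, 0.404]), 'ee_rot': array([ 0.182,  0.983, -0.001, -0.   ]), 'ft_force': array([-0.398,  0.135, -0.269]), 'torque': array([0.019, 0.005, 0.037]), 'grasp_force': np.float64(0.0), 'grip_width': np.float64(1.002)} 0.1734
side 526.2627237146331 [[-0.884, 0.322, -0.339, 1.035], [0.468, 0.627, -0.623, 0.853], [0.012, -0.71, -0.705, 1.193], [0.0, 0.0, 0.0, 1.0]]
top 392.57968213736376 [[-0.009, -0.982, 0.187, 0.345], [-1.0, 0.006, -0.017, -0.019], [0.016, -0.187, -0.982, 1.223], [0.0, 0.0, 0.0, 1.0]]
wrist 308.67695603016307 [[0.359, 0.895, 0.265, 0.156], [0.933, -0.344, -0.103, 0.61], [-0.001, 0.285, -0.959, 0.374], [0.0, 0.0, 0.0, 1.0]]
side station 0.87 [ 0.505  0.079 -0.002] [313. 281.]
side tube_end 0.64 [0.424 0.13  0.266] [358. 217.]
side case_centr
[... 256 characters left out ...]
 0.79 [ 0.459 -0.188 -0.005] [283. 217.]
side wrench 0.58 [ 0.526 -0.423  0.001] [234. 179.]
side elbow 0.62 [0.505 0.194 0.056] [337. 298.]
top station 0.92 [ 0.51   0.068 -0.001] [242. 233.]
top tube_end 0.92 [0.428 0.132 0.273] [207. 252.]
top case_centre 0.89 [0.765 0.389 0.077] [135. 147.]
top case_centre 0.75 [0.486 0.137 0.074] [216. 238.]
top case_pin 0.97 [0.507 0.192 0.058] [199. 231.]
top case_pin 0.78 [0.255 0.359 0.086] [134. 320.]
top tray_in 0.6 [ 0.608 -0.178  0.002] [319. 202.]
top oil 0.74 [ 0.46  -0.194  0.003] [326. 248.]
top wrench 0.88 [ 0.526 -0.424  0.002] [398. 227.]
top elbow 0.52 [ 0.607  0.304 -0.001] [168. 203.]
wrist case_pin 0.93 [0.257 0.367 0.083] [104. 290.]
```

View pics/top0.png

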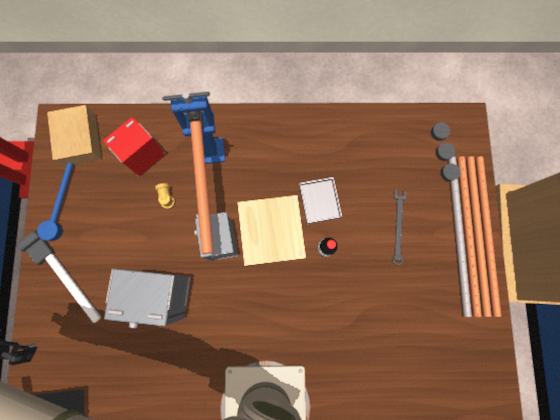

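View pics/side0.png

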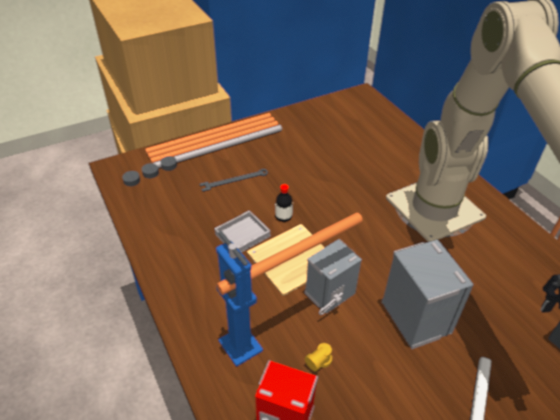

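The candidates are the red box (top 135,147), the large grey case (top 140,297) and the small grey case under the tube (top 216,238). The one meant is the small grey case, because it isn't red and is the smaller of the two greys. The tray is at top (320,200), with the oil bottle at (327,246) and the elbow at (165,195). I'll fit the board edge and confirm the case in a crop.

```bash
python3 - <<'E'
from h import *
p=cam("top")
def back(p,uv,z):
    d=p["T"][:3,:3]@np.array([(uv[0]-p["cx"])/p["fx"],(uv[1]-p["cy"])/p["fy"],1]);c=p["T"][:3,3]
    return c+d*(z-c[2])/d[2]
for l,z in(("station",.01),("tray_in",.026)):
    for d in manip.silhouettes(p,l)[:2]:
        m=d["pixels"].astype(np.uint8); m=m if l!="station" else m
        c=max(cv2.findContours(m,cv2.RETR_EXTERNAL,cv2.CHAIN_APPROX_NONE)[0],key=cv2.contourArea)[:,0]
        W=np.array([back(p,u,z)[:2] for u in c],np.float32)*1000
        r=cv2.minAreaRect(W); print(l,round(d["conf"],2),np.round(r[0]),np.round(r[1]),round(r[2],1),np.round(cv2.boxPoints(r)).tolist())
for l in["tray_in","clip_ring","clip_leg"]:
    for d in manip.tip_of(p,l)[:2]: print(l,d["conf"],np.round(w(p,d["position"]),3))
s=cam("side")
a=cv2.resize(s["color"][200:350,240:440],(800,600),interpolation=cv2.INTER_CUBIC)
cv2.imwrite("pics/crop1.png",a[:,:,::-1])
E
```

```text
station 0.86 [517. -25.] [200. 190.] 6.6 [[407.0, 58.0], [429.0, -131.0], [628.0, -108.0], [606.0, 81.0]]
tray_in 0.56 [ 606. -179.] [133. 112.] 9.4 [[532.0, -134.0], [550.0, -245.0], [681.0, -223.0], [663.0, -113.0]]
tray_in 0.67 [ 0.605 -0.177  0.001]
tray_in 0.29 [ 0.526 -0.426  0.002]
```

View pics/crop1.png

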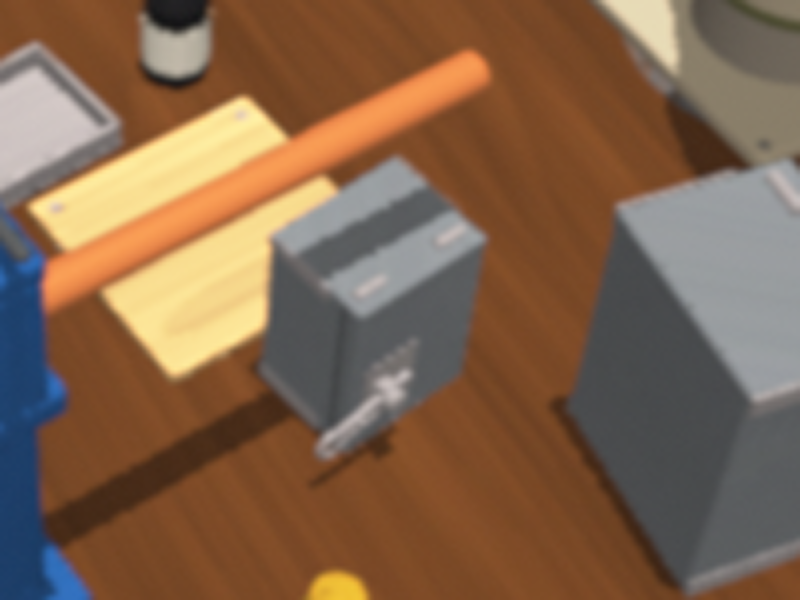

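The crop confirms it: small grey case, pin near crop (390,385), clip ring near (330,445) on the side away from the robot. Board edge origin is (0.5065, 0.0695) with x̂ = (0.115, -0.993), and the case centre is about -68 mm from the edge, leaving a 23 mm gap. Next I'll compute the leaned waypoint.

```bash
cat >> h.py <<'E'
O=np.array([.5065,.0695,0]);X=np.array([.115,-.9934,0]);X/=np.linalg.norm(X);Y=np.cross([0,0,1.],X)
def st(x,y,z): return O+x*X+y*Y+np.array([0,0,z])
def to_st(p): d=np.asarray(p)-O; return np.array([d@X,d@Y,d[2]])
def lean(deg,yaw=0):
    a=np.radians(deg); Rz=R.from_rotvec([0,0,yaw]).as_matrix(); z=Rz@(np.sin(a)*X-np.array([0,0,np.cos(a)])); x=Rz@-Y
    return np.c_[x,np.cross(z,x),z]
def rel(Rt,tip,L=.1734):
    o=manip.get_obs(); Rc=R.from_quat(o["ee_rot"]).as_matrix(); tcp=tip-L*Rt[:,2]
    rv=R.from_matrix(Rc.T@Rt).as_rotvec(); return np.round(rv,3),np.round(Rc.T@(tcp-o["position"]),4),np.round(tcp,3)
E
python3 - <<'E'
from h import *
print(rel(lean(47),st(-.21,-.02,.28)))
E
```

```text
(array([ 0.804, -0.198, -0.455]), array([-0.274 , -0.0893,  0.0065]), array([0.448, 0.402, 0.398]))
```

move_arm(
  plan=[0.804,-0.198,-0.455,-0.274,-0.089,0.0065,0,0.804,-0.198,-0.455,-0.274,-0.089,0.0065,0,0.804,-0.198,-0.455,-0.274,-0.089,0.0065,0,0.804,-0.198,-0.455,-0.274,-0.089,0.0065,0,0.804,-0.198,-0.455,-0.274,-0.089,0.0065,0,0.804,-0.198,-0.455,-0.274,-0.089,0.0065,0,0.804,-0.198,-0.455,-0.274,-0.089,0.0065,0,0.804,-0.198,-0.455,-0.274,-0.089,0.0065,0,0.804,-0.198,-0.455,-0.274,-0.089,0.0065,0,0.804,-0.198,-0.455,-0.274,-0.089,0.0065,0],
)

```text
clock: 3.25
position: [0.4477, 0.4023, 0.3984]
ee_rot: [-0.053, 0.916, -0.398, 0.023]
ft_force: [-0.4, -0.1, -0.5]
grip_width: -0.001
grasp_force: 0.0
```

```bash
python3 - <<'E'
from h import *
o=manip.get_obs();print(o["clock"],o["position"],np.round(o["joint_pos"],2),o["grip_width"],o["ft_force"])
Rc=R.from_quat(o["ee_rot"]).as_matrix();print(np.round(Rc,3).tolist())
print(rel(lean(47),st(-.15,-.02,.11)))
p=cam("wrist");save(p,"w1")
for l in["case_centre","case_pin","clip_leg","clip_ring","tube_end"]:
    for d in manip.tip_of(p,l)[:2]: print(l,round(d["conf"],2),np.round(to_st(w(p,d["position"])),3))
E
```

```text
3.25 [0.44770185 0.40231888 0.39843016] [-1.    0.49  0.08  1.38  0.52  1.88  0.77] -0.001484766186098543 [-0.42501587 -0.06476841 -0.50011339]
[[-0.993, -0.079, 0.085], [-0.116, 0.678, -0.726], [-0.0, -0.731, -0.682]]
(array([0.001, 0.001, 0.   ]), array([-0.    ,  0.0831,  0.1604]), array([0.455, 0.342, 0.228]))
case_pin 0.8 [-0.125  0.017  0.061]
clip_leg 0.67 [-0.123  0.015  0.064]
clip_ring 0.71 [-0.126  0.057  0.042]
tube_end 0.8 [-0.075 -0.07   0.273]
```

move_arm(
  plan=[0,0,0,0,0.042,0.08,0,0,0,0,0,0.083,0.16,0,0,0,0,0,0.083,0.16,0,0,0,0,0,0.083,0.16,0,0,0,0,0,0.083,0.16,0],
)

```text
clock: 4.18
position: [0.4554, 0.3433, 0.2305]
ee_rot: [-0.053, 0.916, -0.397, 0.024]
ft_force: [0.3, 1.8, 0.6]
grip_width: -0.0
grasp_force: 0.0
```

```bash
python3 - <<'E'
from h import *
o=manip.get_obs();print(o["clock"],np.round(o["joint_pos"],2),o["ft_force"])
Rc=R.from_quat(o["ee_rot"]).as_matrix();print(to_st(o["position"]+.1734*Rc[:,2]),Rc.T@X)
p=cam("side");a=cv2.resize(p["color"][130:370,200:520],(800,600),interpolation=cv2.INTER_CUBIC)
cv2.imwrite("pics/c2.png",a[:,:,::-1])
E
```

```text
4.175 [-0.95  0.58  0.08  1.63  0.52  1.56  0.64] [0.27250458 1.84588679 0.64091713]
[-0.15124487 -0.01893063  0.11204379] [ 0.0011136  -0.68307985  0.73034285]
```

View pics/c2.png

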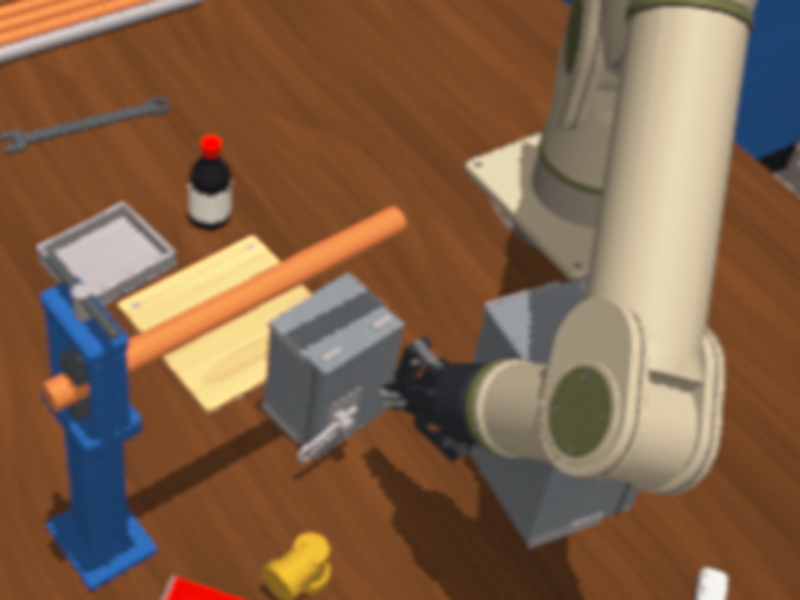

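The closed fingertips at crop (400,378) stand just before the lid, below the tube and clear of the pin and clip. Pushing starts now.

move_arm(
  plan=[0,0,0,0,-0.0068,0.0073,0,0,0,0,0,-0.0137,0.0146,0,0,0,0,0,-0.0205,0.0219,0,0,0,0,0,-0.0273,0.0292,0,0,0,0,0,-0.0341,0.0365,0,0,0,0,0,-0.041,0.0438,0,0,0,0,0,-0.0478,0.0511,0,0,0,0,0,-0.0546,0.0584,0,0,0,0,0,-0.0615,0.0657,0,0,0,0,0,-0.0615,0.0657,0],
)

```text
clock: 5.48
position: [0.4655, 0.2513, 0.2283]
ee_rot: [-0.052, 0.915, -0.399, 0.023]
ft_force: [-0.5, 1.0, 0.0]
grip_width: 0.002
grasp_force: 0.0
```

```bash
python3 - <<'E'
from h import *
o=manip.get_obs();print(o["clock"],np.round(o["joint_pos"],2),o["ft_force"])
Rc=R.from_quat(o["ee_rot"]).as_matrix();print(to_st(o["position"]+.1734*Rc[:,2]))
p=cam("side");a=cv2.resize(p["color"][180:340,210:430],(800,582),interpolation=cv2.INTER_CUBIC)
cv2.imwrite("pics/c3.png",a[:,:,::-1])
E
```

```text
5.475 [-0.87  0.48  0.12  1.79  0.58  1.45  0.69] [-0.49055048  0.95901644  0.00950078]
[-0.05840785 -0.02001375  0.11019093]
```

View pics/c3.png

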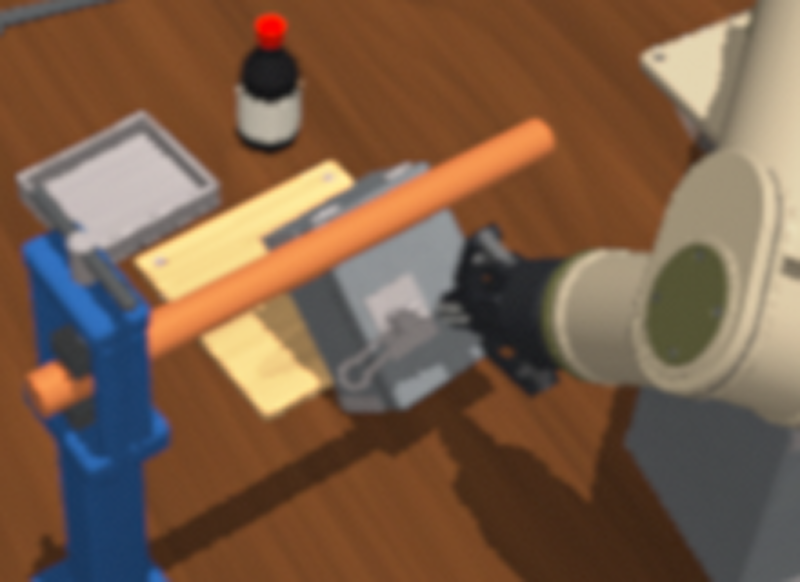

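The case is tipped about 30° with its foot at the board edge, and the clip is still in the pin at crop (400,325). I'll push on gently.

move_arm(
  plan=[0,0,0,0,-0.0041,0.0044,0,0,0,0,0,-0.0082,0.0088,0,0,0,0,0,-0.0123,0.0131,0,0,0,0,0,-0.0164,0.0175,0,0,0,0,0,-0.0205,0.0219,0,0,0,0,0,-0.0246,0.0263,0,0,0,0,0,-0.0273,0.0292,0,0,0,0,0,-0.0273,0.0292,0,0,0,0,0,-0.0273,0.0292,0],
)

```text
clock: 6.65
position: [0.47, 0.2132, 0.2286]
ee_rot: [-0.053, 0.916, -0.398, 0.023]
ft_force: [-0.0, -0.4, 0.1]
grip_width: -0.001
grasp_force: 0.0
```

```bash
python3 - <<'E'
from h import *
o=manip.get_obs();print(o["clock"],np.round(o["joint_pos"],2),o["ft_force"])
Rc=R.from_quat(o["ee_rot"]).as_matrix();print(to_st(o["position"]+.1734*Rc[:,2]))
p=cam("side");a=cv2.resize(p["color"][180:340,210:430],(800,582),interpolation=cv2.INTER_CUBIC)
cv2.imwrite("pics/c4.png",a[:,:,::-1])
for l in["case_centre","case_pin","clip_leg","clip_ring"]:
    for d in manip.tip_of(p,l)[:2]: print(l,round(d["conf"],2),np.round(to_st(w(p,d["position"])),3))
E
```

```text
6.65 [-0.83  0.45  0.14  1.84  0.61  1.41  0.72] [-0.03869767 -0.44169546  0.11250213]
[-0.0201807  -0.01962106  0.11034418]
case_centre 0.82 [ 0.052 -0.004  0.055]
case_pin 0.92 [0.033 0.025 0.102]
case_pin 0.87 [-0.319 -0.214  0.083]
clip_leg 0.37 [0.03  0.029 0.104]
```

View pics/c4.png

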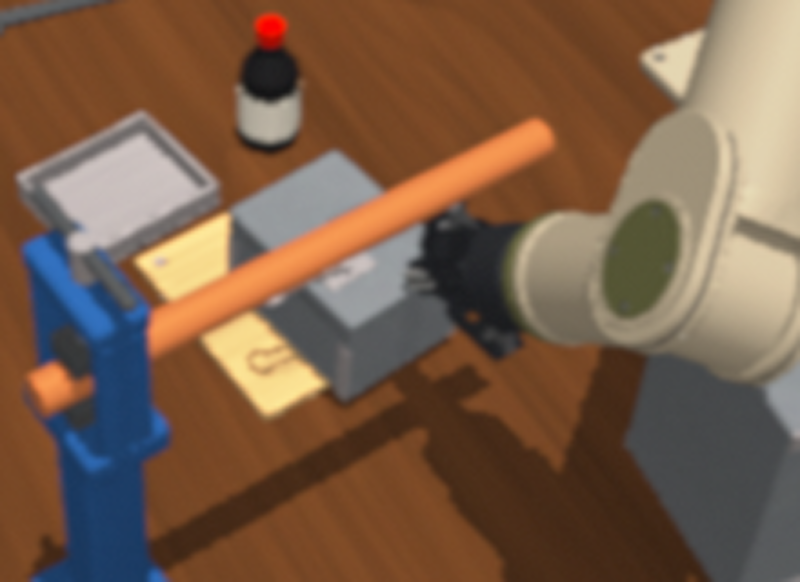

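The case lies lid up on the board, centre about 48 mm past the edge, and the clip is still in the pin (its shadow shows at crop (270,360)). I'll retreat along the tool axis, then go up and over the tube.

move_arm(
  plan=[0,0,0,0,0,-0.06,0,0,0,0,0,0,-0.12,0,0,0,0,0,0,-0.17,0,0,0,0,0,0,-0.17,0],
)

```text
clock: 7.4
position: [0.4549, 0.3396, 0.3467]
ee_rot: [-0.054, 0.916, -0.396, 0.025]
ft_force: [0.8, -1.0, -0.4]
grip_width: -0.002
grasp_force: 0.0
```

```bash
python3 - <<'E'
from h import *
print(rel(lean(0),st(-.17,.02,.35)));print(rel(lean(-8),st(.05,.08,.33)))
o=manip.get_obs();print(o["clock"])
p=cam("side")
for l in["case_pin","clip_leg","clip_ring"]:
    for d in manip.tip_of(p,l)[:1]: print(l,round(d["conf"],2),np.round(to_st(w(p,d["position"])),3))
E
```

```text
(array([-0.816,  0.005,  0.003]), array([-0.0402, -0.2002, -0.0448]), array([0.507, 0.241, 0.523]))
(array([-0.956,  0.004,  0.004]), array([-0.0989, -0.3517,  0.1482]), array([0.594, 0.005, 0.502]))
7.4
case_pin 0.87 [-0.322 -0.218  0.081]
clip_leg 0.38 [0.03  0.025 0.104]
clip_ring 0.54 [-0.07  -0.075  0.269]
```

move_arm(
  plan=[-0.816,0,0,-0.04,-0.2,-0.045,0.05,-0.816,0,0,-0.04,-0.2,-0.045,0.05,-0.816,0,0,-0.04,-0.2,-0.045,0.05,-0.816,0,0,-0.04,-0.2,-0.045,0.05,-0.816,0,0,-0.04,-0.2,-0.045,0.05,-0.956,0,0,-0.099,-0.352,0.148,0.05,-0.956,0,0,-0.099,-0.352,0.148,0.05,-0.956,0,0,-0.099,-0.352,0.148,0.05,-0.956,0,0,-0.099,-0.352,0.148,0.05,-0.956,0,0,-0.099,-0.352,0.148,0.05,-0.956,0,0,-0.099,-0.352,0.148,0.05,-0.956,0,0,-0.099,-0.352,0.148,0.05],
)

```text
clock: 9.1
position: [0.5939, 0.0031, 0.5008]
ee_rot: [-0.059, 0.996, 0.068, -0.004]
ft_force: [-0.3, 0.3, -1.1]
grip_width: 0.588
grasp_force: 0.0
```

```bash
python3 - <<'E'
from h import *
o=manip.get_obs();print(o["clock"],np.round(o["joint_pos"],2),o["ft_force"])
Rc=R.from_quat(o["ee_rot"]).as_matrix();print(to_st(o["position"]+.1734*Rc[:,2]))
p=cam("wrist");save(p,"w5")
t=cam("top")
for q in(p,t):
  for l in["case_centre","case_pin","clip_leg","clip_ring","tray_in"]:
    for d in manip.tip_of(q,l)[:1]:
        x=w(q,d["position"]);print(l,round(d["conf"],2),np.round(to_st(x),3),np.round(px(q,x)))
print(rel(lean(-8),st(.027,.077,.15)))
E
```

```text
9.1 [-0.31  0.24  0.33  1.4  -0.21  1.53  1.71] [-0.26130514  0.33961993 -1.0928155 ]
[0.05243607 0.07910012 0.32898334]
case_centre 0.89 [-0.289  0.295  0.075] [467. 297.]
case_pin 0.64 [0.026 0.023 0.105] [278. 127.]
clip_leg 0.73 [0.035 0.025 0.111] [271. 129.]
clip_ring 0.74 [0.033 0.074 0.1  ] [272. 170.]
tray_in 0.57 [0.251 0.075 0.005] [112. 163.]
case_centre 0.82 [-0.287  0.294  0.074] [136. 147.]
case_pin 0.73 [-0.314 -0.217  0.081] [136. 320.]
clip_leg 0.38 [0.257 0.075 0.004] [319. 201.]
tray_in 0.57 [0.256 0.073 0.002] [319. 201.]
(array([-0.004,  0.   ,  0.001]), array([0.0024, 0.0015, 0.1813]), array([0.589, 0.028, 0.322]))
```

View pics/w5.png

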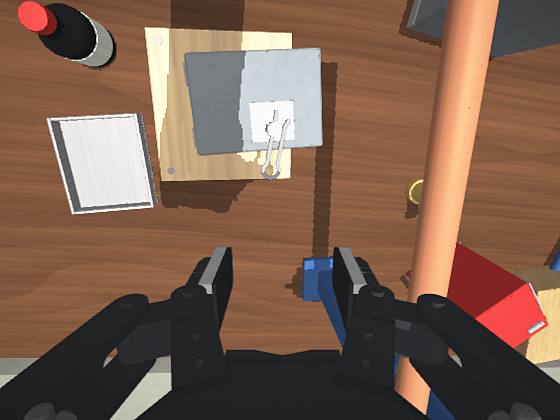

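The view shows the clip in the pin at (274,128), ring at (270,171), tray at (103,163), and oil at (65,30). I'll back-project the ring at its known height, then descend to just above it.

```bash
cat >> h.py <<'E'
def back(p,uv,z):
    d=p["T"][:3,:3]@np.array([(uv[0]-p["cx"])/p["fx"],(uv[1]-p["cy"])/p["fy"],1]);c=p["T"][:3,3]
    return c+d*(z-c[2])/d[2]
E
python3 - <<'E'
from h import *
p=cam("wrist")
for n,u,z in(("ring",(270,171),.107),("pin",(275,129),.12),("c1",(184,52),.1),("c2",(320,48),.1),("c3",(322,146),.1),("c4",(198,155),.1)): print(n,np.round(to_st(back(p,u,z)),4))
x=to_st(back(p,(270,171),.107));print(rel(lean(-8),st(x[0],x[1],.15)))
E
```

```text
ring [0.0373 0.0739 0.107 ]
pin [0.0324 0.0244 0.12  ]
c1 [ 0.1268 -0.0548  0.1   ]
c2 [-0.021  -0.0622  0.1   ]
c3 [-0.0274  0.0459  0.1   ]
c4 [0.1205 0.0542 0.1   ]
(array([-0.004,  0.   ,  0.001]), array([ 0.0055, -0.0086,  0.1798]), array([0.587, 0.017, 0.322]))
```

move_arm(
  plan=[0,0,0,0.003,-0.004,0.06,0.05,0,0,0,0.005,-0.008,0.12,0.05,0,0,0,0.005,-0.008,0.16,0.05,0,0,0,0.005,-0.008,0.16,0.05,0,0,0,0.005,-0.008,0.16,0.05],
)

```text
clock: 10.38
position: [0.5883, 0.0147, 0.3435]
ee_rot: [-0.058, 0.996, 0.068, -0.003]
ft_force: [-0.2, 0.1, 0.0]
grip_width: 0.586
grasp_force: 0.0
```

```bash
python3 - <<'E'
from h import *
o=manip.get_obs();print(o["clock"],np.round(o["joint_pos"],2),o["ft_force"])
Rc=R.from_quat(o["ee_rot"]).as_matrix();print(to_st(o["position"]+.1734*Rc[:,2]))
p=cam("wrist");save(p,"w6")
for l in["case_pin","clip_leg","clip_ring"]:
    for d in manip.tip_of(p,l)[:1]:
        x=w(p,d["position"]);print(l,round(d["conf"],2),np.round(to_st(x),3),np.round(px(p,x)),np.round(to_st(back(p,px(p,x),.107)),4))
E
```

```text
10.375 [-0.31  0.3   0.3   1.65 -0.24  1.22  1.75] [-0.2356023   0.11917592  0.00404775]
[0.04042713 0.07542187 0.17170955]
case_pin 0.59 [0.027 0.026 0.109] [288. 148.] [0.0271 0.0261 0.107 ]
clip_leg 0.56 [0.035 0.022 0.111] [277. 144.] [0.0343 0.0228 0.107 ]
clip_ring 0.73 [0.033 0.027 0.108] [279. 151.] [0.0327 0.0276 0.107 ]
```

View pics/w6.png

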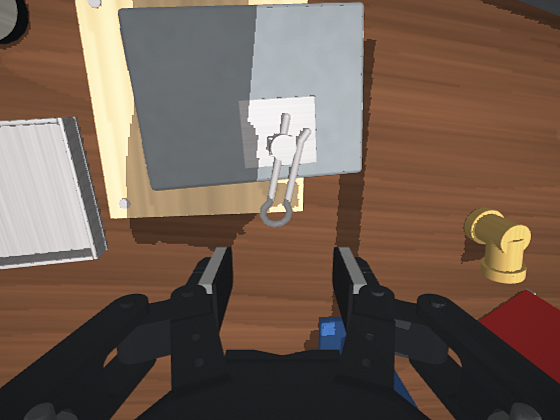

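The ring is at (276,212) and the leg tip at (286,116). The clip is slightly skewed in the pin, and the pads are level with each other on both sides of the ring.

```bash
python3 - <<'E'
from h import *
p=cam("wrist")
for z in(.107,.10): print(*[np.round(to_st(back(p,u,z)),4) for u in((286,116),(273,192),(276,212),(262,212),(291,212))])
x=to_st(back(p,(276,212),.103));print(x)
for y in(0,-.1): print(rel(lean(-8,y),st(x[0],x[1]+.001,.088)))
E
```

```text
[0.0281 0.0052 0.107 ] [0.0371 0.0557 0.107 ] [0.0351 0.0703 0.107 ] [0.0449 0.0699 0.107 ] [0.0243 0.0708 0.107 ]
[0.0271 0.0052 0.1   ] [0.0363 0.0575 0.1   ] [0.0343 0.0726 0.1   ] [0.0445 0.0721 0.1   ] [0.0232 0.0731 0.1   ]
[0.03459461 0.07160516 0.103     ]
(array([-0.004,  0.002,  0.001]), array([ 0.0023, -0.0063,  0.0831]), array([0.585, 0.02 , 0.26 ]))
(array([-0.004, -0.011,  0.1  ]), array([ 0.0047, -0.0062,  0.0831]), array([0.583, 0.019, 0.26 ]))
```

move_arm(
  plan=[0,0,0,0.002,-0.006,0.042,0.05,0,0,0,0.002,-0.006,0.083,0.05,0,0,0,0.002,-0.006,0.083,0.05,0,0,0,0.002,-0.006,0.083,0.05,0,0,0,0.002,-0.006,0.083,0.0,0,0,0,0.002,-0.006,0.083,0,0,0,0,0.002,-0.006,0.083,0,0,0,0,0.002,-0.006,0.083,0,0,0,0,0.002,-0.006,0.083,0],
  squeeze=30,
)

```text
clock: 11.75
position: [0.5856, 0.0199, 0.2592]
ee_rot: [-0.058, 0.996, 0.068, -0.003]
ft_force: [2.6, -0.4, 5.6]
grip_width: 0.258
grasp_force: 29.4
```

```bash
python3 - <<'E'
from h import *
o=manip.get_obs();print(o["clock"],o["grip_width"]*85.4,o["grasp_force"],o["ft_force"])
Rc=R.from_quat(o["ee_rot"]).as_matrix();print(to_st(o["position"]+.1734*Rc[:,2]),Rc.T@Y,Rc.T@[0,0,1])
p=cam("wrist");save(p,"w7")
a=np.radians(0);d=.048*Y+.002*X; print(Rc.T@(.048*Y),Rc.T@X)
E
```

```text
11.75 22.042875100833054 29.397662670817226 [ 2.5716262  -0.44266375  5.57129908]
[0.03489895 0.07323786 0.08737281] [-9.99997710e-01 -5.61012312e-04  2.06542750e-03] [-0.00212231  0.13519614 -0.99081658]
[-4.79998901e-02 -2.69285910e-05  9.91405200e-05] [ 2.76622471e-04 -9.90818696e-01 -1.35197023e-01]
```

View pics/w7.png

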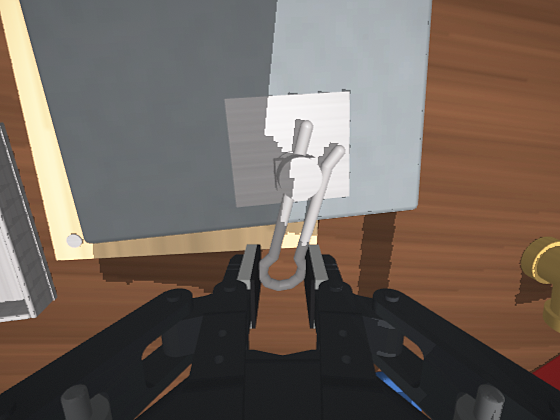

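The pads hold the ring at (282,270), 22 mm wide with 29 N. I'll pull it out along the leg's own line.

move_arm(
  plan=[0,0,0,-0.006,-0.001,0,0,0,0,0,-0.012,-0.002,0,0,0,0,0,-0.018,-0.003,0,0,0,0,0,-0.024,-0.004,0,0,0,0,0,-0.03,-0.005,0,0,0,0,0,-0.036,-0.006,0,0,0,0,0,-0.042,-0.007,0,0,0,0,0,-0.05,-0.008,0,0,0,0,0,-0.06,-0.01,0,0,0,0,0,-0.06,-0.01,0,0,0,0,0,-0.06,-0.01,0],
)

```text
invalid input
```

```bash
python3 - <<'E'
from h import *
o=manip.get_obs();print(o["clock"],o["grip_width"]*85.4,o["grasp_force"],o["ft_force"])
Rc=R.from_quat(o["ee_rot"]).as_matrix();print(to_st(o["position"]+.1734*Rc[:,2]))
p=cam("wrist");save(p,"w8")
E
```

```text
11.8 22.04318514662412 29.399875598028302 [ 2.36727271 -0.09657611  5.79929667]
[0.03491623 0.07322415 0.08735989]
```

View pics/w8.png

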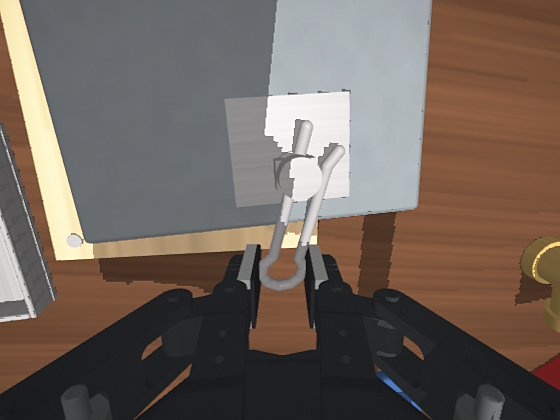

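The move was refused (nothing moved), and that view shows the same scene as before. I've now used all 10 pictures, so I'll go on with numbers only and retry with fewer rows.

move_arm(
  plan=[0,0,0,-0.008,-0.001,0,0,0,0,0,-0.016,-0.003,0,0,0,0,0,-0.024,-0.004,0,0,0,0,0,-0.032,-0.005,0,0,0,0,0,-0.04,-0.007,0,0,0,0,0,-0.05,-0.008,0,0,0,0,0,-0.06,-0.01,0,0,0,0,0,-0.06,-0.01,0,0],
  squeeze=30,
)

```text
clock: 12.85
position: [0.6464, 0.017, 0.2569]
ee_rot: [-0.058, 0.996, 0.068, -0.004]
ft_force: [0.7, -0.3, -0.9]
grip_width: 0.253
grasp_force: 29.4
```

```bash
python3 - <<'E'
from h import *
o=manip.get_obs();print(o["clock"],o["grip_width"]*85.4,o["grasp_force"],o["ft_force"])
Rc=R.from_quat(o["ee_rot"]).as_matrix();print(to_st(o["position"]+.1734*Rc[:,2]))
p=cam("wrist");s=cam("side")
for q in(p,s):
  for l in["case_centre","case_pin","clip_leg","clip_ring"]:
    for d in manip.tip_of(q,l)[:1]:
        x=w(q,d["position"]);print(l,round(d["conf"],2),np.round(to_st(x),3),np.round(px(q,x)))
  for d in manip.silhouettes(q,"clip_ring")[:2]:
    v,u=np.where(d["pixels"]);print("clip mask",round(d["conf"],2),len(u),u.min(),u.max(),v.min(),v.max())
E
```

```text
12.85 21.580147166518643 29.3504391386341 [ 0.67286814 -0.34773516 -0.90372248]
[0.04478438 0.13298668 0.08504692]
case_pin 0.74 [0.029 0.026 0.108] [333.   7.]
clip_leg 0.6 [0.046 0.087 0.105] [283. 180.]
clip_ring 0.95 [0.046 0.132 0.094] [281. 267.]
clip mask 0.71 3929 260 343 118 290
case_centre 0.8 [ 0.051 -0.003  0.057] [303. 254.]
case_pin 0.72 [0.032 0.023 0.104] [299. 251.]
```

The clip is clear: its leg is 63 mm from the pin and the case is still at x≈51, y≈-3 mm. Next I'll lift it and carry it to the tray.

```bash
python3 - <<'E'
from h import *
t=np.array([.606,-.179,0])+.028*np.array([.987,.159,0])
print(rel(lean(-8),st(.045,.133,.18)))
for z in(.16,.013): print(rel(lean(0,.044),t+[0,0,z]))
E
```

```text
(array([-0.004,  0.   ,  0.001]), array([-0.0007,  0.0117, -0.0939]), array([0.647, 0.016, 0.352]))
(array([ 0.136,  0.003, -0.043]), array([ 0.0342, -0.177 , -0.1012]), array([ 0.634, -0.175,  0.333]))
(array([ 0.136,  0.003, -0.043]), array([ 0.0343, -0.1969,  0.0445]), array([ 0.634, -0.175,  0.186]))
```

move_arm(
  plan=[0,0,0,0,0.006,-0.047,0,0,0,0,0,0.012,-0.094,0,0.068,0,-0.02,0.01,-0.05,-0.1,0,0.136,0.003,-0.043,0.034,-0.11,-0.101,0,0.136,0.003,-0.043,0.034,-0.177,-0.101,0,0.136,0.003,-0.043,0.034,-0.177,-0.101,0,0.136,0.003,-0.043,0.034,-0.177,-0.101,0,0.136,0.003,-0.043,0.034,-0.177,-0.101,0],
  squeeze=30,
)

```text
clock: 14.45
position: [0.6343, -0.1727, 0.3332]
ee_rot: [-0.081, 0.997, 0.0, 0.0]
ft_force: [-0.4, 0.2, 0.5]
grip_width: 0.255
grasp_force: 29.6
```

```bash
python3 - <<'E'
from h import *
o=manip.get_obs();print(o["clock"],o["position"],o["grip_width"]*85.4,o["grasp_force"],o["ft_force"],np.round(o["joint_pos"],2))
Rc=R.from_quat(o["ee_rot"]).as_matrix();tip=o["position"]+.1734*Rc[:,2]
T=np.array([.606,-.179,0]);yt=np.array([.987,.159,0]);xt=np.array([.159,-.987,0])
p=cam("wrist")
for l in["clip_leg","clip_ring","tray_in"]:
    for d in manip.tip_of(p,l)[:2]:
        x=w(p,d["position"]);print(l,round(d["conf"],2),np.round(x,3),"tray",np.round([(x-T)@xt,(x-T)@yt],3),np.round(px(p,x)))
t=T+.028*yt
print(tip,rel(lean(0,.044),t+[0,0,.013]))
E
```

```text
14.45 [ 0.63432451 -0.17274462  0.3332351 ] 21.752928824697303 29.56407644378487 [-0.40611432  0.17977306  0.51590888] [-0.09  0.46  0.39  1.48 -0.18  1.24  2.06]
clip_leg 0.78 [ 0.586 -0.177  0.179] tray [-0.005 -0.019] [289. 175.]
clip_ring 0.69 [ 0.627 -0.17   0.167] tray [-0.005  0.022] [287. 255.]
tray_in 0.96 [ 0.609 -0.174  0.003] tray [-0.004  0.004] [284. 163.]
[ 0.63438105 -0.172624    0.15983515] (array([-0.   ,  0.   ,  0.001]), array([ 0.0007, -0.001 ,  0.1469]), array([ 0.634, -0.175,  0.186]))
```

move_arm(
  plan=[0,0,0,0,0,0.05,0,0,0,0,0,0,0.1,0,0,0,0,0,0,0.125,0,0,0,0,0,0,0.144,0,0,0,0,0,0,0.144,0,0,0,0,0,0,0.144,0,0,0,0,0,0,0.144,0.045,0,0,0,0,0,0.144,0.045,0,0,0,0,0,0.144,0.045,0,0,0,0,0,0.144,0.045],
  squeeze=30,
)

```text
clock: 15.9
position: [0.6339, -0.1746, 0.1893]
ee_rot: [-0.079, 0.997, -0.0, 0.0]
ft_force: [-0.3, 0.1, 0.2]
grip_width: 0.524
grasp_force: 0.0
```

```bash
cat > chk.py <<'E'
from h import *
o=manip.get_obs();print(o["clock"],o["position"],o["grip_width"]*85.4,o["grasp_force"],o["ft_force"])
T=np.array([.606,-.179,0]);yt=np.array([.987,.159,0]);xt=np.array([.159,-.987,0])
for n in("wrist","top","side"):
  p=cam(n)
  for l in["clip_leg","clip_ring"]:
    for d in manip.tip_of(p,l)[:1]:
        x=w(p,d["position"]);print(n,l,round(d["conf"],2),np.round(x,3),"tray",np.round([(x-T)@xt,(x-T)@yt],3),np.round(px(p,x)))
  for l in["case_centre","case_pin","oil"]:
    for d in manip.tip_of(p,l)[:2]: x=w(p,d["position"]);print(n,l,round(d["conf"],2),"st",np.round(to_st(x),3))
E
python3 chk.py
```

```text
15.9 [ 0.63393341 -0.17463859  0.18932467] 44.770062247575815 0.0 [-0.27265156  0.08015151  0.24647976]
wrist clip_leg 0.96 [ 0.586 -0.179  0.008] tray [-0.003 -0.02 ] [287. 164.]
top case_centre 0.82 st [-0.285  0.293  0.077]
top case_pin 0.82 st [0.034 0.023 0.108]
top case_pin 0.57 st [-0.318 -0.216  0.081]
side clip_leg 0.45 [ 0.586 -0.177  0.004] tray [-0.005 -0.02 ] [249. 231.]
side clip_ring 0.58 [ 0.632 -0.176  0.005] tray [0.001 0.026] [236. 236.]
side case_centre 0.16 st [-0.069 -0.072  0.263]
side case_pin 0.68 st [0.031 0.022 0.102]
side case_pin 0.58 st [-0.322 -0.218  0.084]
side oil 0.8 st [ 0.252 -0.076 -0.008]
```

The clip lies in the tray (ring and leg at z≈5 mm, well inside). I'll raise the open gripper.

move_arm(
  plan=[0,0,0,0,0,-0.03,0.045,0,0,0,0,0,-0.08,0.045,0,0,0,0,0,-0.14,0.045,0,0,0,0,0,-0.2,0.045,0,0,0,0,0,-0.2,0.045,0,0,0,0,0,-0.2,0.045],
)

```text
clock: 17.55
position: [0.6337, -0.1745, 0.3888]
ee_rot: [-0.079, 0.997, -0.0, -0.0]
ft_force: [0.5, 0.5, -1.1]
grip_width: 0.528
grasp_force: 0.0
```

```bash
python3 chk.py
```

```text
17.55 [ 0.63373632 -0.17446757  0.38875501] 45.123884603335014 0.0 [ 0.51542103  0.48199227 -1.11548458]
wrist clip_leg 0.84 [ 0.585 -0.178  0.01 ] tray [-0.004 -0.021] [285. 135.]
wrist clip_ring 0.59 [ 0.632 -0.176  0.007] tray [0.001 0.026] [281. 176.]
wrist oil 0.66 st [ 0.251 -0.072 -0.   ]
top case_centre 0.87 st [-0.287  0.293  0.075]
top case_pin 0.96 st [-0.317 -0.216  0.083]
top case_pin 0.82 st [0.036 0.022 0.103]
top oil 0.23 st [0.256 0.075 0.003]
side clip_leg 0.65 [ 0.584 -0.175  0.003] tray [-0.008 -0.021] [250. 231.]
side clip_ring 0.55 [ 0.634 -0.175  0.002] tray [0.001 0.029] [235. 237.]
side case_centre 0.81 st [ 0.053 -0.002  0.055]
side case_pin 0.63 st [0.03  0.024 0.103]
side case_pin 0.55 st [-0.319 -0.219  0.083]
side oil 0.86 st [ 0.251 -0.075 -0.009]
```

```bash
python3 -c "
from workcell import manip
print(manip.hand_in())"
```

```text
the job is handed in; nothing more can be done
None
```

I handed the job in at 17.6 s of robot time, verdict not shown: by the last camera readings the case lies lid up on the board, the clip was pulled after that and lies in the tray, the oil bottle has not moved, and nothing went near the wrench or elbow, which I did not re-measure.

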